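# Wedge a rocking dry-block heater steady

### The job

The white dry-block heater rocks because its front left rubber foot is worn short: push the white plastic wedge that lies in front of it, thin end first, along the bench under that foot until that corner no longer gives when pressed, but without driving it so hard that the heater is shoved back or tilted. Grasp and lift nothing, and leave the other things on the bench alone. Let go of the wedge and finish while still pressing down with a fingertip, at a moderate 5 to 10 newtons, on the top of that corner, the heater standing level and firm under the press.

Things in the scene. Friction and masses are not known exactly. Their poses are not given: they have to be found in the camera images.
- heater: dry-block heater, low off-white box 170 mm deep (x), 200 wide (y), flat top 78 mm above the bench, underside 18 mm above it; capped tubes in its middle and rear stand 34 mm above the top; 1.6 to 2.5 kg. Origin at bench level under its centre; x from front (control strip, nearest the robot) to back, y to its left, z up. It starts level on three 18 mm high domed feet
- corner (a point): point on the heater's flat top, 78 mm above the bench, above the short front left foot; flat and free 20 mm to front, left and back, 25 mm to the right. With the foot unsupported the corner dips 3.5 to 7 mm at a press of 1.5 to 2.5 N and comes up again when released; once firm it gives about 1 mm or less
- foot (a point): point on the bench straight below the short front left foot (domed, 18 mm diameter), 22 mm inside the heater's front face and 22 mm inside its left face. The foot ends 3.5 to 7 mm above the bench, how much is not known
- wedge: white hard plastic wedge, 110 mm long (x), 36 wide (y), 2 mm thick at the tip (+x), rising evenly to 15 mm at the square heel (-x); 50 g. Origin at the centre of its underside. It starts pointing at the foot within 10 degrees, tip 30 to 55 mm short of it. It slides at under 1 N until it touches the foot; pushed on at over about 8 N it drives the whole heater back
- wedge_tip (a point): the middle of the wedge's thin edge, at its underside
- wedge_heel (a point): the middle of the wedge's 15 mm high, 36 mm wide upright end face, at its underside
- bottle: bystander: amber jar, 54 mm diameter, 100 mm high, origin under its centre
- rack: bystander: yellow wire rack 117 x 160 mm with capped tubes, 113 mm high, origin under its centre
- tip_box: bystander: blue and grey pipette tip box 120 x 85 x 60 mm, origin under its centre
- dish: bystander: clear lidded dish, 95 mm diameter, 15 mm high, origin under its centre
- marker: bystander: marker pen lying along its x, 130 mm long, 13 mm thick, origin under its centre
- beaker: bystander: glass beaker, 60 mm diameter, 75 mm high, origin under its centre
There are look-alikes about, which are no part of the job. There is more than one size of the wedge; the one meant has the size given above.

How it is judged (in metres and radians):
At the end, for the whole second after the job is handed in: a fingertip presses the heater's top with over 3 N within 40 mm of the point above the short foot, which bears on the wedge with over 1 N; the heater is level to 0.012 rad under the press, at rest, within 10 mm of its place; the wedge is let go (angle between heater's own z axis and vertical below 0.012 rad and contact force between wedge and heater above 1 N and contact force between the fingers and heater above 3 N and horizontal distance between the grasp point and corner below 0.04 m and height (world z) of the grasp point above 0.07 m and contact force between the fingers and wedge below 0.2 N and distance of heater from where it was at the start of the episode below 0.01 m and linear speed of each of heater, wedge below 0.01 m/s); the arm keeps its last pose, push and grip.
It fails at once if the heater is shoved more than 10 mm out of its place (distance of heater from where it was at the start of the episode above 0.01 m).
It fails at once if the heater is tipped up or leant on with over 40 N (angle between heater's own z axis and vertical above 0.13 rad or contact force between the fingers and heater above 40 N).
It fails at once if the wedge is lifted off the bench or stood on end (height (world z) of wedge above 0.012 m or angle between wedge's own z axis and vertical above 0.25 rad).
It fails at once if a bystander is moved by more than 30 mm (distance of any of bottle, rack, tip_box, dish, marker, beaker from where it was at the start of the episode above 0.03 m).
It also fails if it takes over 48 s, if anything falls off the work surface, if the arm or the gripper's body presses on something with over 40 N, if the wrist force passes 120 N, or if a joint passes its speed limit or range.

### The arm

A 6-joint arm with a two-finger parallel gripper is mounted at the origin on the work surface. World frame = base frame: x ahead of the robot, y to its left, z up, the work surface at z = 0. Lengths are in mm, angles in rad, forces in N, time in s.
With the tool pointing down it reaches from about 325 to 775 mm from the base axis. Payload 5.5 kg.
Tool frame: the origin (TCP) lies on the centre line of the jaws, within the pads' length; the fingertips stand 11 mm ahead of it and the grasp point (between the pads) lies 8 mm behind it; z points along the fingers, y is the direction in which the jaws open and shut (so a half turn about z gives the same grasp; the last joint's range is limited). The gripper opens to 88 mm and grips with 3 to 60 N. Pads are 20 mm wide; open, the fingers measure 115 mm over their backs; the gripper's body (75 mm by 178 mm) begins 61 mm behind the grasp point.
Start: joints at [-1.355, 0.091, 1.231, -0, 1.82, -0.057], TCP at [161.656, -577.827, 233.631] pointing down, gripper open.
Joint ranges: [-2.87, 2.87], [-0.86, 2.18], [0.17, 2.46], [-1.51, 4.65], [0.06, 2.69], [-2.65, 2.65]. Speed limits (rad/s): [2.57, 2.57, 3.01, 3.14, 3.14, 3.14].

### API

Orientations are given as a unit quaternion [x, y, z, w].
In Python, from station import ctrl, vision, close_job gives the robot as it stands. The module is installed in compiled form; this text tells all that it offers.
- The arm moves only by the shell command python3 -m jog 'ROWS' [FORCE]. ROWS is JSON, a list that holds one entry, the list of rows, each a list of 7 numbers: the closure, from -1 (fully open) to 1 (shut), so that 0 is half open, then the shift along the tool's x, y, z in m, then the turn, a rotation vector about the tool's x, y, z in degrees. In form: [[[grip, tx, ty, tz, ax, ay, az], ...]]. A call has 1 to 5 rows; each row shifts and turns the commanded pose from where the row before left it, along the tool's axes as they then stand; what a row does not reach is not made up. A row lasts 1/12 s, in which the tool goes at most 41.7 mm and 7.16 degrees, less where a joint would pass 70% of its speed; a pose out of reach is approached as far as the arm can. A call is refused whole if a number of a shift passes 0.0417 or a number of a turn 7.16, either way. A call with a gripper value outside its range is refused whole. The fingers move at their own pace and stop on an object; FORCE is the grip in N (left out, the last holds). Time passes only in rows, so rows that do not move let the fingers close. It gives the time, the measured TCP pose, the force and the opening at its end, in the units of the state.
- ctrl.state(): the state, without advancing time (a new reading comes with each control period).
- vision.camera(name): name is "scene" or "side" or "wrist"; returns a dict with "image" (420x560x3 uint8, red, green, blue), "range_z" (420x560 float32, mm along the optical axis (not along the pixel's ray), 0 where there is no reading), "camera_matrix" (3x3 intrinsics, pixels), "distortion" ([k1, k2, p1, p2, k3] as OpenCV has them; the pictures are not rectified), "world_to_cam" (4x4, takes a point from world to camera coordinates). Camera axes: x right, y down, z forward; pixel columns grow to the right and rows downward; lengths in mm; the calibration is good to about 2 mm. A picture is of the moment at which its call begins.
- close_job(): hands the job in, once; it reports no verdict.
The state is a dict: "clock": time; "q": joint angles; "dq": joint speeds; "effort": joint torques, N m; "tcp_pos": TCP position; "tool_rot": TCP orientation; "wrist_force": force on the tool from outside, world axes, zero at the start; "wrist_torque": the same for the moment, N m; "width": finger opening in mm.
Only numpy, scipy, OpenCV 4.12 (cv2) and the standard library are available. Lean on these libraries where they do the work, as an engineer would, in place of code of your own. Each camera call takes 0.05 s, during which the arm holds its last target.

## Working session

There is one attempt and no reset: what is moved stays moved. The work goes in short steps, Python scripts to look and compute and a shell command to move; the robot and the scene stay as the last step left them, time stands still between calls to the robot, and variables do not carry over. Pictures are saved under pics/ and viewed, and the job is handed in when it is done.

```bash
mkdir -p pics
cat > h.py <<'E'
import numpy as np,cv2
from station import ctrl,vision
def shot(n,f):
    c=vision.camera(n); cv2.imwrite(f'pics/{f}.png',cv2.cvtColor(c['image'],cv2.COLOR_RGB2BGR)); np.savez(f'/tmp/{f}.npz',**c); return c
def ray(c,px,z):
    p=cv2.undistortPoints(np.array([px],float).reshape(-1,1,2),c['camera_matrix'],c['distortion']).reshape(-1,2)
    T=c['world_to_cam'];R=T[:3,:3];t=T[:3,3];o=-R.T@t
    d=np.c_[p,np.ones(len(p))]@R
    s=(z-o[2])/d[:,2]; return o+s[:,None]*d
def proj(c,P):
    T=c['world_to_cam'];r,_=cv2.Rodrigues(T[:3,:3]); return cv2.projectPoints(np.array(P,float).reshape(-1,1,3),r,T[:3,3],c['camera_matrix'],c['distortion'])[0].reshape(-1,2)
E
python3 - <<'E'
from h import *
for n in('scene','side','wrist'):shot(n,n+'0')
print(ctrl.state())
E
```

```text
{'clock': 0.15, 'q': array([-1.35475235e+00,  9.16921313e-02,  1.23159488e+00,  1.03517176e-05,
        1.81980456e+00, -5.67083629e-02]), 'dq': array([-1.44750695e-04, -1.84758252e-03, -3.55586299e-03,  1.07255213e-03,
        9.39234008e-05,  4.83288568e-04]), 'effort': array([ 1.60334817e-03, -4.47046065e+01, -4.06906557e+01,  6.99101854e-02,
        2.74709438e-02, -1.24913768e-04]), 'tcp_pos': array([ 161.58226352, -577.61895637,  232.77101734]), 'tool_rot': array([ 9.90714723e-01,  1.35955053e-01, -5.46433121e-05, -7.47480658e-04]), 'wrist_force': array([-0.63906927,  0.23776118,  0.02636897]), 'wrist_torque': array([-0.00897897, -0.01270673,  0.05037237]), 'width': 88.02621354934375}
```

View pics/scene0.png

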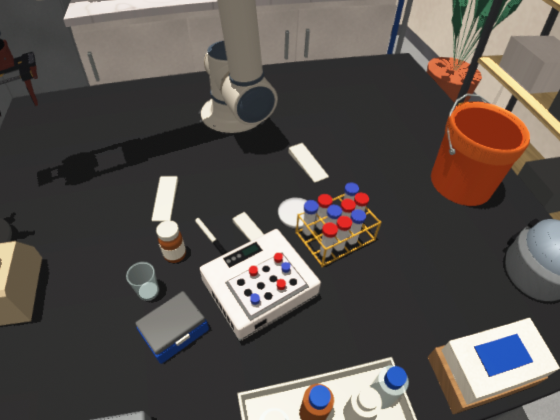

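View pics/side0.png

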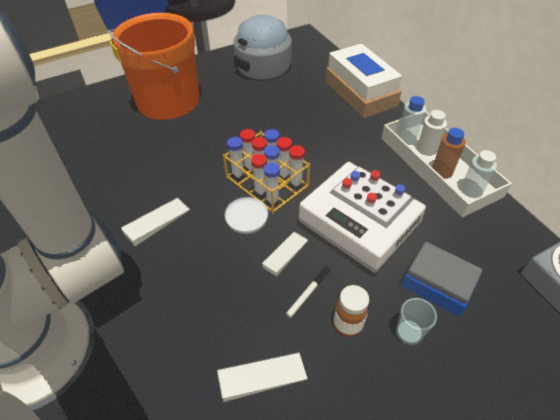

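View pics/wrist0.png

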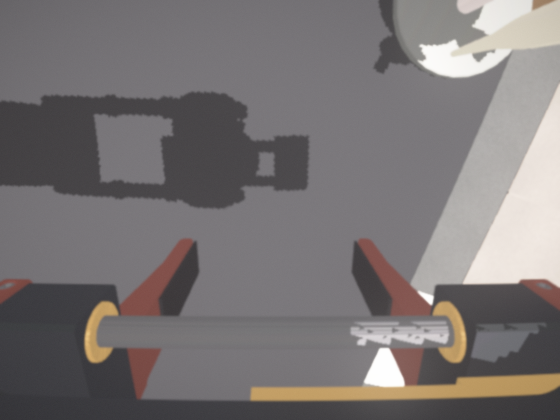

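The scene view shows the heater at about (260,280). The candidate wedge is at about (248,228) in scene and (286,253) in side, in front of the heater's front left corner. Two other white wedges lie further off, at scene (165,198) and (308,162). Next I'll measure.

Run:
```python
from h import *
for n in('scene','side'):
    c=dict(np.load(f'/tmp/{n}0.npz')); im=c['image']; hsv=cv2.cvtColor(im,cv2.COLOR_RGB2HSV)
    m=((hsv[...,2]>130)&(hsv[...,1]<80)).astype(np.uint8)
    k,l,s,ce=cv2.connectedComponentsWithStats(m)
    for i in range(1,k):
        if s[i,4]<250 or s[i,4]>9000: continue
        P=ray(c,ce[i],0)[0]
        if not(100<P[0]<900 and abs(P[1])<600): continue
        cnt=cv2.findContours((l==i).astype(np.uint8),cv2.RETR_EXTERNAL,cv2.CHAIN_APPROX_NONE)[0][0]
        W=ray(c,cnt[:,0,:].astype(float),5)[:,:2].astype(np.float32)
        r=cv2.minAreaRect(W)
        print(n,s[i,4],ce[i].round(),P.round(),np.round(r[0]),np.round(r[1]),round(r[2],1))
    for nm,(x,y,w,h) in dict(scene=[(185,195,150,150)],side=[(240,150,200,150)]).items() if 0 else []: pass
    x,y,w,h=(180,190,160,150) if n=='scene' else (240,150,200,150)
    cv2.imwrite(f'pics/{n}0z.png',cv2.resize(cv2.cvtColor(im[y:y+h,x:x+w],cv2.COLOR_RGB2BGR),None,fx=4,fy=4,interpolation=cv2.INTER_CUBIC))
```

```text
scene 690 [308. 162.] [288. 182.   0.] [289. 181.] [166.  57.] 14.6
scene 1171 [165. 207.] [ 379. -238.    0.] [ 378. -238.] [ 65. 229.] 86.4
scene 606 [292. 211.] [463.  88.   0.] [470.  91.] [84. 96.] 88.3
scene 6407 [258. 278.] [643. -39.   0.] [604. -52.] [292. 226.] 20.1
scene 321 [146. 286.] [ 613. -292.    0.] [ 597. -294.] [98. 64.] 31.3
scene 1418 [168. 325.] [ 718. -250.    0.] [ 710. -246.] [ 77. 116.] 27.5
side 6538 [361. 214.] [709. -18.   0.] [713.  -9.] [221. 231.] 20.4
side 1215 [246. 214.] [482. 101.   0.] [480.  98.] [101.  94.] 63.5
side 1287 [154. 220.] [292. 181.   0.] [297. 181.] [144.  62.] 16.0
side 2179 [ 84. 268.] [127. 127.   0.] [126. 140.] [129. 124.] 11.3
side 839 [284. 253.] [508. -30.   0.] [509. -32.] [111.  40.] 22.1
side 260 [425. 261.] [ 753. -183.    0.] [ 757. -188.] [75. 43.] 28.1
side 284 [301. 299.] [ 487. -140.    0.] [ 488. -141.] [90. 13.] 24.7
side 686 [354. 299.] [ 576. -187.    0.] [ 574. -189.] [63. 53.] 57.5
side 569 [412. 326.] [ 640. -283.    0.] [ 650. -278.] [94. 64.] 30.2
side 302 [348. 326.] [ 536. -228.    0.] [ 540. -229.] [40. 57.] 57.9
side 2582 [260. 376.] [ 353. -236.    0.] [ 355. -237.] [ 54. 146.] 76.7
```

View pics/scene0z.png

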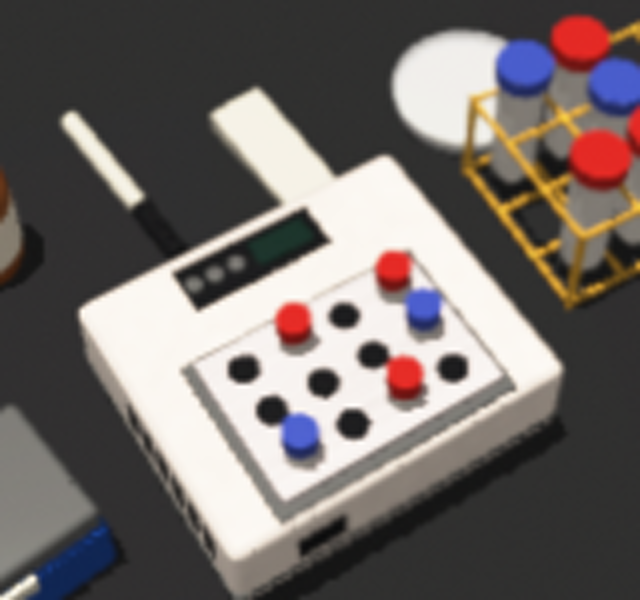

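View pics/side0z.png

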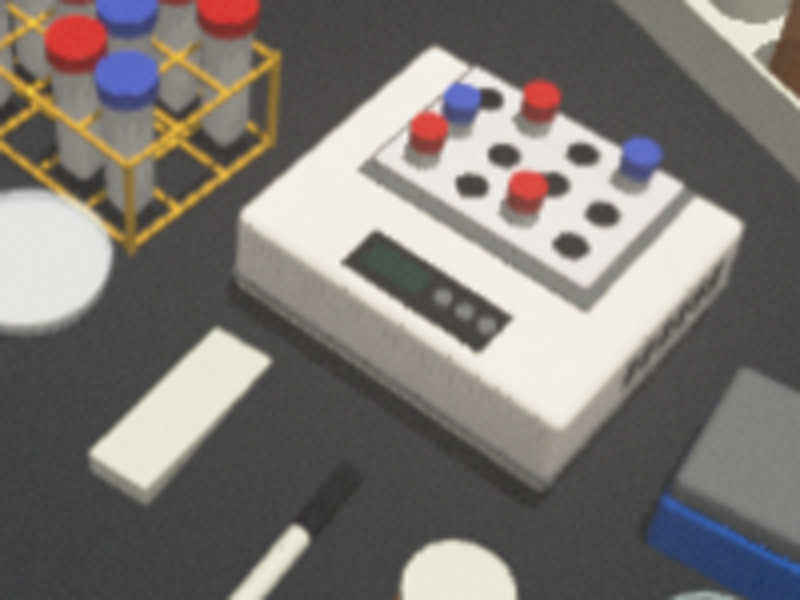

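Run:
```python
from h import *
sc=dict(np.load('/tmp/scene0.npz'));si=dict(np.load('/tmp/side0.npz'))
a=ray(sc,np.array([(388,155),(82,312),(235,555),(562,370)])/4+[180,190],78)[:,:2]
b=ray(si,np.array([(240,213),(557,427),(742,225),(435,47)])/4+[240,150],78)[:,:2]
for P in(a,b):
    print(P.round(1)); 
    print('lens',[round(np.linalg.norm(P[i]-P[i-1])) for i in range(4)],'ctr',P.mean(0).round(1))
    f=(P[2]+P[3]-P[0]-P[1]); print('yaw',np.degrees(np.arctan2(f[1],f[0])), np.degrees(np.arctan2(-(P[1]-P[0]+P[2]-P[3])[0]*-1*-1,0.0+(P[0]-P[1])[1])))
    l=(P[0]-P[1]+P[3]-P[2]); print('yaw from y', np.degrees(np.arctan2(-l[0],l[1])))
w=ray(si,np.array([(218,328),(271,361)])/4+[240,150],1); h=ray(si,np.array([(92,467),(148,504)])/4+[240,150],0)
ht=ray(sc,np.array([(210,116),(258,87)])/4+[180,190],15)
print(w.round(1),h.round(1),ht.round(1))
```

```text
[[ 571.9   20.8]
 [ 640.9 -161. ]
 [ 791.9 -104.8]
 [ 728.    76.7]]
lens [166, 194, 161, 192] ctr [683.2 -42.1]
yaw 20.042722645733196 -36.15722645706349
yaw from y 20.082021216449274
[[ 568.6   15.1]
 [ 633.7 -167.2]
 [ 789.2 -110.9]
 [ 723.6   70.8]]
lens [165, 194, 165, 193] ctr [678.8 -48. ]
yaw 19.850341588230886 -35.64188990635816
yaw from y 19.757978627469644
[[552.7   6.6   1. ]
 [567.  -25.7   1. ]] [[454.2 -40.4   0. ]
 [469.3 -72.9   0. ]] [[470.2 -69.7  15. ]
 [452.7 -35.8  15. ]]
```

```bash
python3 -m jog '[[[1,0.0308,-0.0228,0,0,0,-5],[1,0.0308,-0.0228,0,0,0,-5],[1,0.034,-0.0181,0,0,0,0],[1,0.034,-0.0181,0,0,0,0],[1,0.0308,-0.0228,0,0,0,0]]]' 20
python3 -m jog '[[[1,0.0308,-0.0228,0,0,0,0],[1,0.0308,-0.0228,0,0,0,0],[1,0.0308,-0.0228,0,0,0,0],[1,0.0308,-0.0228,0,0,0,0],[1,0.0308,-0.0228,0,0,0,0]]]'
cat > s.py <<'E'
from h import *
s=ctrl.state(); from scipy.spatial.transform import Rotation as R
M=R.from_quat(s['tool_rot']).as_matrix()
print('t',round(s['clock'],2),'tcp',s['tcp_pos'].round(1),'F',s['wrist_force'].round(2),'w',round(s['width'],1),'yaw',round(np.degrees(np.arctan2(M[1,0],M[0,0])),2),'z',M[:,2].round(3))
import sys
if len(sys.argv)>2:
    d=(np.array(eval(sys.argv[1]))-s['tcp_pos'])@M; print('tool delta mm',d.round(1))
E
python3 s.py '[430,-70,100]' 1
```

```text
clock: 0.57
tcp_pos: [270.4, -417.9, 233.0]
tool_rot: [0.975, 0.222, 0.0, -0.0]
wrist_force: [1.1, -0.2, 0.3]
width: 58.1
clock: 0.98
tcp_pos: [359.4, -248.3, 233.5]
tool_rot: [0.975, 0.222, 0.0, 0.0]
wrist_force: [0.3, -0.0, 0.2]
width: 24.5
t 0.98 tcp [ 359.4 -248.3  233.5] F [ 0.32 -0.01  0.23] w 24.5 yaw 25.61 z [ 0.  0. -1.]
tool delta mm [ 140.7 -130.2  133.5]
```

```bash
python3 -m jog '[[[1,0.028,-0.026,0.01,0,0,0],[1,0.028,-0.026,0.01,0,0,0],[1,0.028,-0.026,0.01,0,0,0],[1,0.028,-0.026,0.01,0,0,0],[1,0.028,-0.026,0.01,0,0,0]]]'
python3 -m jog '[[[1,0,0,0.03,0,0,0],[1,0,0,0.03,0,0,0],[1,0,0,0.02,0,0,0],[1,0,0,0,0,0,0]]]'
python3 s.py '[430,-70,15]' 1
python3 - <<'E'
from h import *
for n in('scene','side','wrist'):shot(n,n+'1')
c=dict(np.load('/tmp/side1.npz'))
cv2.imwrite('pics/side1z.png',cv2.resize(cv2.cvtColor(c['image'][170:320,200:400],cv2.COLOR_RGB2BGR),None,fx=4,fy=4,interpolation=cv2.INTER_CUBIC))
E
```

```text
clock: 1.4
tcp_pos: [429.2, -70.4, 183.1]
tool_rot: [0.975, 0.222, 0.0, 0.0]
wrist_force: [0.8, 0.9, -1.0]
width: 0.5
clock: 1.73
tcp_pos: [426.4, -71.2, 98.3]
tool_rot: [0.975, 0.222, -0.004, -0.002]
wrist_force: [-1.0, 0.4, 0.6]
width: 0.5
t 1.73 tcp [426.4 -71.2  98.3] F [-0.97  0.36  0.56] w 0.5 yaw 25.7 z [-0.009  0.002 -1.   ]
tool delta mm [ 4.3  1.  83.3]
```

View pics/wrist1.png

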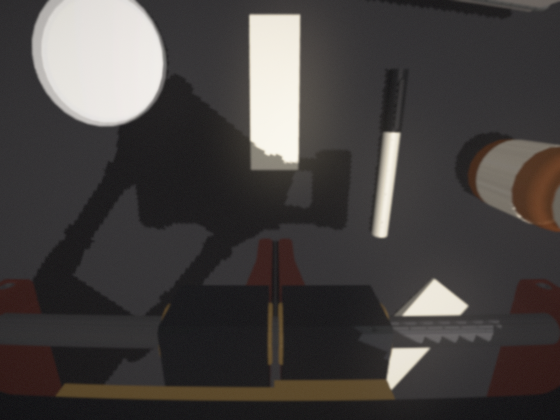

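View pics/side1z.png

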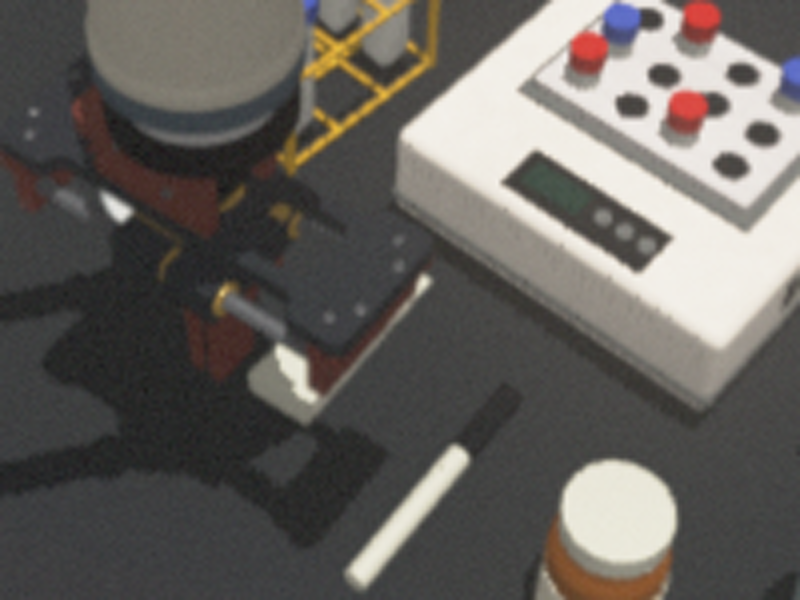

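The wrist view shows the wedge lined up with the tool x axis: heel at row ~170, tip at row 15, columns 249–300, and the fingers at column ~276. The side view shows the gripper above and behind the heel.

Run:
```python
from h import *
c=dict(np.load('/tmp/wrist1.npz'))
print(ray(c,[(249,15),(300,15)],2).round(1),ray(c,[(250,170),(299,170)],0).round(1),ray(c,[(250,170),(299,170)],15).round(1))
```

```text
[[551.6   7.8   2. ]
 [567.4 -25.2   2. ]] [[449.  -39.6  -0. ]
 [466.4 -75.6   0. ]] [[452.1 -39.5  15. ]
 [468.4 -73.4  15. ]]
```

```bash
python3 -m jog '[[[1,0.001,0.001,0.03,0,0,0],[1,0.001,0,0.025,0,0,0],[1,0.001,0,0.015,0,0,0],[1,0,0,0.008,0,0,0],[1,0,0,0.004,0,0,0]]]'
python3 -m jog '[[[1,0.003,0,0,0,0,0],[1,0.003,0,0,0,0,0],[1,0,0,0,0,0,0]]]'
python3 s.py '[430,-70,15]' 1
```

```text
clock: 2.3
tcp_pos: [432.6, -72.3, 22.2]
tool_rot: [0.975, 0.222, 0.0, 0.0]
wrist_force: [-0.4, -0.0, -0.3]
width: 0.5
clock: 2.55
tcp_pos: [439.1, -69.4, 23.5]
tool_rot: [0.975, 0.222, 0.001, 0.001]
wrist_force: [0.3, 1.3, -0.3]
width: 0.4
t 2.55 tcp [439.1 -69.4  23.5] F [ 0.3   1.3  -0.31] w 0.4 yaw 25.63 z [ 0.003 -0.001 -1.   ]
tool delta mm [-8.5 -3.4  8.4]
```

```bash
python3 -m jog '[[[1,0,0,0.004,0,0,0],[1,0,0,0.004,0,0,0],[1,0.004,0,0,0,0,0],[1,0.004,0,0,0,0,0],[1,0.004,0,0,0,0,0]]]'
python3 -m jog '[[[1,0.004,0,0,0,0,0],[1,0.004,0,0,0,0,0],[1,0.004,0,0,0,0,0],[1,0.004,0,0,0,0,0],[1,0.004,0,0,0,0,0]]]'
python3 s.py
python3 -m jog '[[[1,0.003,0,0,0,0,0],[1,0.003,0,0,0,0,0],[1,0.003,0,0,0,0,0],[1,0.003,0,0,0,0,0],[1,0,0,0,0,0,0]]]'
python3 s.py
python3 - <<'E'
from h import *
for n in('side','wrist'):shot(n,n+'2')
c=dict(np.load('/tmp/side2.npz'))
cv2.imwrite('pics/side2z.png',cv2.resize(cv2.cvtColor(c['image'][170:320,200:400],cv2.COLOR_RGB2BGR),None,fx=4,fy=4,interpolation=cv2.INTER_CUBIC))
E
```

```text
clock: 2.97
tcp_pos: [448.8, -63.9, 13.6]
tool_rot: [0.975, 0.222, 0.0, -0.0]
wrist_force: [0.3, -0.5, 0.1]
width: 0.3
clock: 3.38
tcp_pos: [466.9, -55.3, 13.7]
tool_rot: [0.975, 0.222, -0.0, 0.0]
wrist_force: [-0.7, 0.3, -0.2]
width: 0.3
t 3.38 tcp [466.9 -55.3  13.7] F [-0.71  0.33 -0.2 ] w 0.3 yaw 25.64 z [-0. -0. -1.]
clock: 3.8
tcp_pos: [477.7, -50.0, 13.6]
tool_rot: [0.975, 0.222, 0.0, -0.0]
wrist_force: [-0.4, 0.0, 0.1]
width: 0.3
t 3.8 tcp [477.7 -50.   13.6] F [-0.38  0.04  0.11] w 0.3 yaw 25.64 z [ 0.  0. -1.]
```

View pics/wrist2.png

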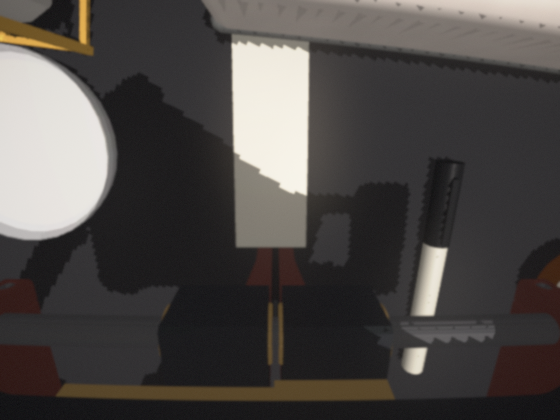

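View pics/side2z.png

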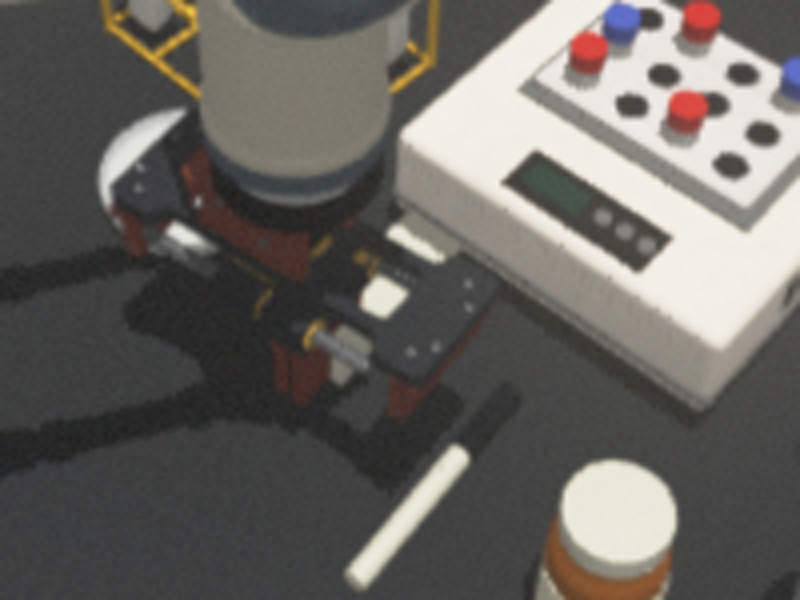

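Run:
```python
from h import *
c=dict(np.load('/tmp/wrist2.npz'))
P=ray(c,[(213,26),(240,29),(555,68)],18)[:,:2]; d=P[2]-P[1]; print(P.round(1),'yaw',np.degrees(np.arctan2(-d[0],d[1]))-180)
d/=np.linalg.norm(d); foot=P[0]+22*d+22*np.array([-d[1],d[0]])
W=ray(c,[(232,36),(309,38)],2)[:,:2]; H=ray(c,[(236,247),(306,247)],15)[:,:2]
print('foot',foot,'W',W.mean(0),'H',H.mean(0)); u=W.mean(0)-H.mean(0);u/=np.linalg.norm(u);v=foot-H.mean(0)
print('along',v@u,'left',u[0]*v[1]-u[1]*v[0])
```

```text
[[ 568.7   22.7]
 [ 572.5   12. ]
 [ 621.1 -119.6]] yaw -339.7513597534577
foot [596.98281317   9.68574031] W [578.15729696   0.72516987] H [487.24865784 -43.06945437]
along 121.7566665849982 left -0.09774427954887699
```

```bash
cat > f.py <<'E'
from h import *
s=ctrl.state();print('   t',round(s['clock'],2),'tcp',s['tcp_pos'].round(1),'push',round(float(-s['wrist_force'][:2]@[.9016,.4326]),2),'Fz',round(s['wrist_force'][2],2),'Tq',s['wrist_torque'].round(2))
E
for i in 1 2 ; do :; done
python3 -m jog '[[[1,0.003,0,0,0,0,0],[1,0.003,0,0,0,0,0],[1,0.003,0,0,0,0,0],[1,0,0,0,0,0,0]]]' >/dev/null; python3 f.py
python3 -m jog '[[[1,0.002,0,0,0,0,0],[1,0.002,0,0,0,0,0],[1,0.002,0,0,0,0,0],[1,0,0,0,0,0,0]]]' >/dev/null; python3 f.py
python3 -m jog '[[[1,0.002,0,0,0,0,0],[1,0.002,0,0,0,0,0],[1,0,0,0,0,0,0]]]' >/dev/null; python3 f.py
python3 -m jog '[[[1,0.002,0,0,0,0,0],[1,0.002,0,0,0,0,0],[1,0,0,0,0,0,0]]]' >/dev/null; python3 f.py
```

```text
t 4.23 tcp [485.9 -46.1  13.7] push -0.1 Fz 0.27 Tq [-0.02 -0.03 -0.05]
   t 4.57 tcp [491.1 -43.6  13.6] push 0.15 Fz 0.22 Tq [-0.   -0.02 -0.03]
   t 4.82 tcp [494.7 -41.9  13.6] push -0.69 Fz 0.16 Tq [-0.01 -0.07 -0.03]
   t 5.07 tcp [498.3 -40.2  13.7] push 0.27 Fz 0.34 Tq [-0.01 -0.01 -0.03]
```

```bash
python3 -m jog '[[[1,0.001,0,0,0,0,0],[1,0.001,0,0,0,0,0],[1,0,0,0,0,0,0]]]' >/dev/null; python3 f.py
python3 -m jog '[[[1,0.001,0,0,0,0,0],[1,0.001,0,0,0,0,0],[1,0,0,0,0,0,0]]]' >/dev/null; python3 f.py
python3 -m jog '[[[1,0.001,0,0,0,0,0],[1,0.001,0,0,0,0,0],[1,0,0,0,0,0,0]]]' >/dev/null; python3 f.py
python3 -m jog '[[[1,0.001,0,0,0,0,0],[1,0.001,0,0,0,0,0],[1,0,0,0,0,0,0]]]' >/dev/null; python3 f.py
```

```text
t 5.32 tcp [500.  -39.4  13.7] push 0.85 Fz -0.36 Tq [-0.04  0.01 -0.02]
   t 5.57 tcp [501.8 -38.5  13.6] push 0.67 Fz -0.49 Tq [-0.03 -0.04 -0.01]
   t 5.82 tcp [503.6 -37.6  13.6] push -0.62 Fz -0.19 Tq [ 0.03  0.04 -0.03]
   t 6.07 tcp [505.4 -36.8  13.6] push -0.27 Fz -0.79 Tq [ 0.02 -0.05  0.  ]
```

```bash
python3 -m jog '[[[1,0.001,0,0,0,0,0],[1,0.001,0,0,0,0,0],[1,0,0,0,0,0,0]]]' >/dev/null; python3 f.py
python3 -m jog '[[[1,0.001,0,0,0,0,0],[1,0.001,0,0,0,0,0],[1,0,0,0,0,0,0]]]' >/dev/null; python3 f.py
python3 -m jog '[[[1,0.001,0,0,0,0,0],[1,0.001,0,0,0,0,0],[1,0,0,0,0,0,0]]]' >/dev/null; python3 f.py
```

```text
t 6.32 tcp [507.2 -35.9  13.6] push -1.16 Fz 0.52 Tq [-0.03  0.02 -0.  ]
   t 6.57 tcp [509.  -35.   13.6] push 0.43 Fz 0.3 Tq [ 0.01 -0.05 -0.  ]
   t 6.82 tcp [510.8 -34.2  13.6] push 0.48 Fz 0.24 Tq [0.04 0.01 0.02]
```

```bash
python3 -m jog '[[[1,0.001,0,0,0,0,0],[1,0.001,0,0,0,0,0],[1,0,0,0,0,0,0]]]' >/dev/null; python3 f.py
python3 - <<'E'
from h import *
shot('scene','scene3');shot('wrist','wrist3')
E
```

```text
t 7.07 tcp [512.6 -33.3  13.7] push 0.56 Fz 0.42 Tq [ 0.01 -0.    0.02]
```

View pics/wrist3.png

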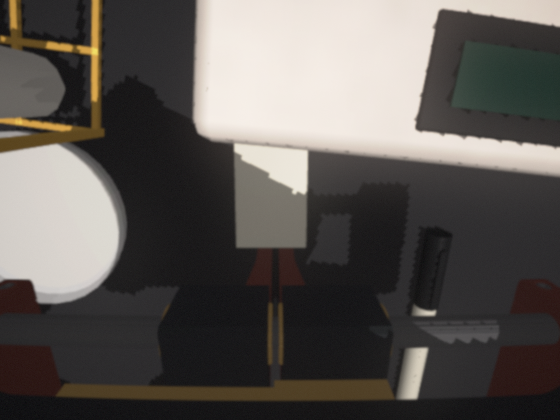

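The wedge goes in straight: columns 235–307, the heater's front edge at row ~142, left corner at (197,135). There is no resistance yet, so I carry on in small steps.

```bash
python3 -m jog '[[[1,0.001,0,0,0,0,0],[1,0.001,0,0,0,0,0],[1,0,0,0,0,0,0]]]' >/dev/null; python3 f.py
python3 -m jog '[[[1,0.001,0,0,0,0,0],[1,0.001,0,0,0,0,0],[1,0,0,0,0,0,0]]]' >/dev/null; python3 f.py
```

```text
t 7.42 tcp [514.4 -32.5  13.7] push 0.17 Fz -0.2 Tq [-0.01 -0.04  0.05]
   t 7.67 tcp [516.2 -31.6  13.7] push 0.17 Fz -0.52 Tq [ 0.05 -0.05 -0.08]
```

```bash
python3 -m jog '[[[1,0.001,0,0,0,0,0],[1,0.001,0,0,0,0,0],[1,0,0,0,0,0,0]]]' >/dev/null; python3 f.py
python3 -m jog '[[[1,0.001,0,0,0,0,0],[1,0,0,0,0,0,0]]]' >/dev/null; python3 f.py
```

```text
t 7.92 tcp [518.  -30.7  13.6] push -0.09 Fz 0.16 Tq [-0.05 -0.03  0.01]
   t 8.08 tcp [518.7 -30.4  13.6] push 1.1 Fz 0.44 Tq [-0.06  0.15 -0.02]
```

```bash
python3 -m jog '[[[1,0.001,0,0,0,0,0],[1,0,0,0,0,0,0]]]' >/dev/null; python3 f.py
python3 -m jog '[[[1,0.001,0,0,0,0,0],[1,0,0,0,0,0,0]]]' >/dev/null; python3 f.py
```

```text
t 8.25 tcp [519.5 -30.   13.6] push 2.45 Fz 1.27 Tq [-0.17  0.36 -0.01]
   t 8.42 tcp [520.4 -29.6  13.6] push 4.36 Fz 1.48 Tq [-0.26  0.56  0.02]
```

```bash
python3 -m jog '[[[1,-0.005,0,0,0,0,0],[1,-0.015,0,0,0,0,0],[1,-0.015,0,-0.01,0,0,0],[1,0,0,-0.04,0,0,0],[1,0,0,-0.04,0,0,0]]]'
python3 -m jog '[[[1,0,0,-0.03,0,0,0],[1,0.01,0,0,0,0,0],[1,0,0,0,0,0,0]]]'
python3 s.py '[597,9,110]' 1
python3 - <<'E'
from h import *
shot('scene','scene4');shot('wrist','wrist4');shot('side','side4')
E
```

```text
clock: 8.83
tcp_pos: [486.5, -44.4, 101.7]
tool_rot: [0.975, 0.222, -0.002, -0.001]
wrist_force: [1.0, 0.4, 0.4]
width: 0.5
clock: 9.08
tcp_pos: [500.2, -40.0, 136.3]
tool_rot: [0.975, 0.222, 0.003, 0.001]
wrist_force: [-0.2, -0.7, -1.2]
width: 0.4
t 9.08 tcp [500.2 -40.  136.3] F [-0.24 -0.67 -1.18] w 0.4 yaw 25.65 z [ 0.007 -0.    -1.   ]
tool delta mm [108.3  -2.3  26.9]
```

View pics/wrist4.png

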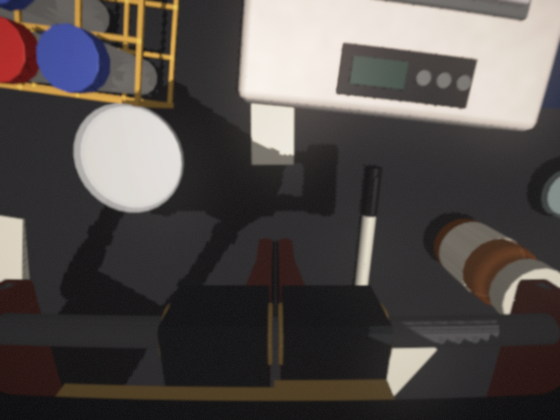

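View pics/side4.png

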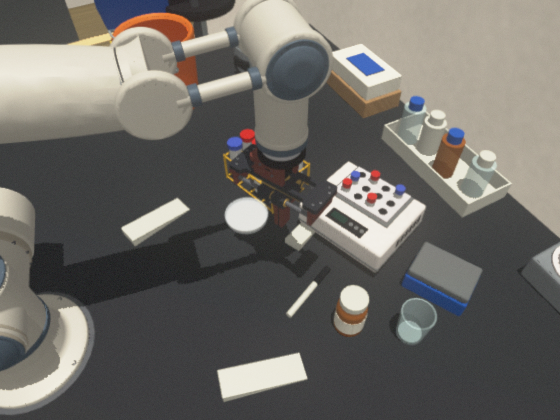

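The wrist view shows the wedge stub at columns 251–294, rows 105–165, going under the heater's front left. The heater's top front edge runs from (241,98) to (538,128). Now I'll locate the corner point.

```bash
python3 - <<'E'
from h import *
c=dict(np.load('/tmp/wrist4.npz'))
P=ray(c,[(240,98),(537,128)],78)[:,:2]; d=P[1]-P[0]; L=np.linalg.norm(d);d/=L; print(P.round(1),L,'yaw',np.degrees(np.arctan2(d[0],-d[1])))
print('corner',P[0]+22*d+22*np.array([-d[1],d[0]]), 'mid-based', P.mean(0)-78*d+22*np.array([-d[1],d[0]]))
P=ray(c,[(251,165),(295,165)],0); print('heel',P.mean(0))
a=np.load('/tmp/side0.npz')['image'].astype(int);b=np.load('/tmp/side4.npz')['image'].astype(int)
print('side diff on heater right part',np.abs(a-b)[200:270,370:430].mean())
A=cv2.cvtColor(a[195:270,365:430].astype(np.uint8),cv2.COLOR_RGB2GRAY).astype(np.float32);B=cv2.cvtColor(b[195:270,365:430].astype(np.uint8),cv2.COLOR_RGB2GRAY).astype(np.float32)
print('shift px',cv2.phaseCorrelate(A,B))
E
python3 s.py '[597,9,110]' 1
```

```text
[[ 567.5   17.4]
 [ 636.8 -165.1]] 195.16065371880282 yaw 20.781430222354047
corner [595.89055127   4.64000829] mid-based [595.03204165   6.90225924]
heel [526.49830984 -24.69114371   0.        ]
side diff on heater right part 1.7084126984126984
shift px ((0.08675921875441617, 0.5030891167849987), 1.0007748833409063)
t 9.23 tcp [497.1 -40.1 131.6] F [-0.43 -0.5   0.11] w 0.6 yaw 25.65 z [-0.003  0.001 -1.   ]
tool delta mm [111.3  -1.   21.4]
```

```bash
python3 -m jog '[[[1,0.024,0,0,0,0,0],[1,0.024,0,0,0,0,0],[1,0.024,0,0,0,0,0],[1,0.024,0,0,0,0,0],[1,0.013,0,0,0,0,0]]]'
python3 -m jog '[[[1,0,0,0.015,0,0,0],[1,0,0,0.008,0,0,0],[1,0,0,0.004,0,0,0],[1,0,0,0,0,0,0],[1,0,0,0,0,0,0]]]'
python3 s.py '[595.5,7,91]' 1
```

```text
clock: 9.65
tcp_pos: [596.7, 7.9, 130.7]
tool_rot: [0.975, 0.222, -0.002, -0.001]
wrist_force: [0.5, -0.7, 0.3]
width: 0.3
clock: 10.07
tcp_pos: [595.5, 6.6, 105.9]
tool_rot: [0.975, 0.222, -0.001, -0.0]
wrist_force: [0.2, 0.2, 0.6]
width: 0.3
t 10.07 tcp [595.5   6.6 105.9] F [0.18 0.21 0.63] w 0.3 yaw 25.6 z [-0.002  0.    -1.   ]
tool delta mm [ 0.2 -0.4 14.9]
```

```bash
python3 -m jog '[[[1,0,0,0.007,0,0,0],[1,0,0,0.004,0,0,0],[1,0,0,0.002,0,0,0],[1,0,0,0,0,0,0],[1,0,0,0,0,0,0]]]'>/dev/null;python3 f.py
python3 -m jog '[[[1,0,0,0.001,0,0,0],[1,0,0,0,0,0,0]]]'>/dev/null;python3 f.py
python3 -m jog '[[[1,0,0,0.001,0,0,0],[1,0,0,0,0,0,0]]]'>/dev/null;python3 f.py
python3 -m jog '[[[1,0,0,0.001,0,0,0],[1,0,0,0,0,0,0]]]'>/dev/null;python3 f.py
```

```text
t 10.48 tcp [596.2   6.8  93.6] push -0.12 Fz 0.47 Tq [ 0.   -0.08 -0.  ]
   t 10.65 tcp [596.4   6.9  92.8] push 0.8 Fz 0.24 Tq [-0.05 -0.02 -0.03]
   t 10.82 tcp [596.3   6.9  91.6] push -1.03 Fz 0.88 Tq [ 0.02 -0.    0.  ]
   t 10.98 tcp [596.2   6.8  90.5] push 0.17 Fz 0.41 Tq [ 0.   -0.02 -0.01]
```

```bash
python3 -m jog '[[[1,0,0,0.0005,0,0,0],[1,0,0,0,0,0,0]]]'>/dev/null;python3 f.py
python3 -m jog '[[[1,0,0,0.0005,0,0,0],[1,0,0,0,0,0,0]]]'>/dev/null;python3 f.py
python3 -m jog '[[[1,0,0,0.0005,0,0,0],[1,0,0,0,0,0,0]]]'>/dev/null;python3 f.py
python3 -m jog '[[[1,0,0,0.0005,0,0,0],[1,0,0,0,0,0,0]]]'>/dev/null;python3 f.py
```

```text
t 11.15 tcp [596.2   6.8  90. ] push 0.74 Fz -0.75 Tq [ 0.01  0.03 -0.03]
   t 11.32 tcp [596.2   6.8  89.5] push -1.02 Fz 0.02 Tq [-0.07 -0.03  0.02]
   t 11.48 tcp [596.2   6.8  89. ] push 0.11 Fz -0.03 Tq [-0.01 -0.07  0.01]
   t 11.65 tcp [596.3   6.8  88.9] push 0.35 Fz 1.26 Tq [ 0.03  0.17 -0.01]
```

```bash
python3 -m jog '[[[1,0,0,0.0005,0,0,0],[1,0,0,0,0,0,0]]]'>/dev/null;python3 f.py
python3 -m jog '[[[1,0,0,0.0005,0,0,0],[1,0,0,0,0,0,0]]]'>/dev/null;python3 f.py
python3 -m jog '[[[1,0,0,0.0005,0,0,0],[1,0,0,0,0,0,0]]]'>/dev/null;python3 f.py
```

```text
t 11.82 tcp [596.3   6.9  88.8] push 1.74 Fz 4.04 Tq [-0.02  0.34  0.05]
   t 11.98 tcp [596.3   6.9  88.7] push 3.17 Fz 6.69 Tq [ 0.    0.63 -0.  ]
   t 12.15 tcp [596.3   6.9  88.7] push 3.65 Fz 8.92 Tq [ 0.04  0.81 -0.01]
```

```bash
python3 -m jog '[[[1,-0.0004,0,0,0,0,0],[1,0,0,0,0,0,0],[1,0,0,0,0,0,0]]]'>/dev/null;python3 f.py
python3 -m jog '[[[1,0,0,0,0,0,0],[1,0,0,0,0,0,0],[1,0,0,0,0,0,0]]]'>/dev/null;python3 f.py
python3 - <<'E'
from h import *
shot('side','side5');shot('scene','scene5')
for n in('side','scene'):
    a=np.load(f'/tmp/{n}0.npz')['image'];b=np.load(f'/tmp/{n}5.npz')['image']
    y0,y1,x0,x1=(195,270,365,430) if n=='side' else (265,335,195,260)
    A,B=[cv2.cvtColor(np.ascontiguousarray(i[y0:y1,x0:x1]),cv2.COLOR_RGB2GRAY).astype(np.float32) for i in(a,b)]
    print(n,cv2.phaseCorrelate(A,B,cv2.createHanningWindow(A.shape[::-1],cv2.CV_32F)))
    cv2.imwrite(f'pics/{n}5z.png',cv2.resize(cv2.cvtColor(b[150:320,200:400],cv2.COLOR_RGB2BGR) if n=='side' else cv2.cvtColor(b[170:340,170:370],cv2.COLOR_RGB2BGR),None,fx=3.5,fy=3.5))
E
python3 f.py
```

```text
t 12.4 tcp [596.3   6.8  88.7] push 1.71 Fz 8.43 Tq [ 0.11  0.54 -0.02]
   t 12.65 tcp [596.3   6.9  88.7] push 2.63 Fz 7.0 Tq [ 0.12  0.54 -0.02]
side ((0.0759633539275626, 0.6140647109232944), 0.9282367328361228)
scene ((-0.0470531987676992, 0.0768673868019576), 0.9801875549242084)
   t 12.75 tcp [596.3   6.9  88.7] push 1.97 Fz 8.47 Tq [0.12 0.55 0.01]
```

View pics/side5z.png

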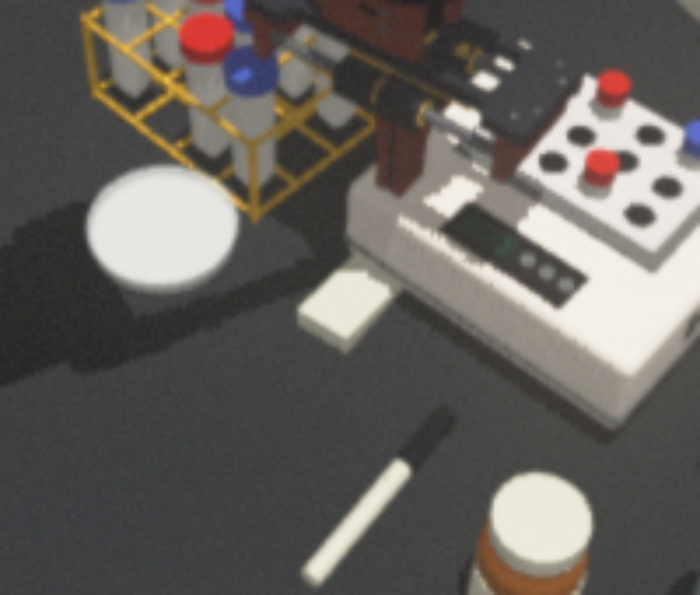

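View pics/scene5z.png

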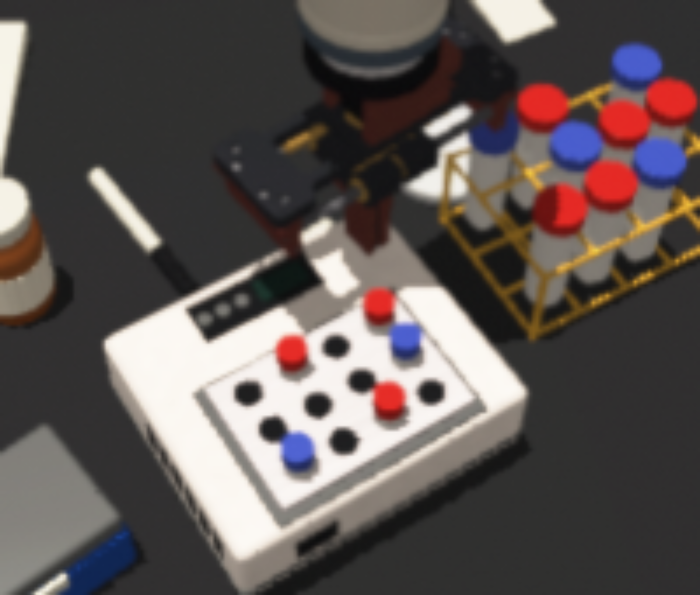

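The side and scene views show the fingertips on the top at the front left corner, the wedge stub free in front, and the other items where they were. I'll check level from the range images.

Run:
```python
from h import *
C=np.array([681,-45]);yaw=np.radians(20);Rm=np.array([[np.cos(yaw),np.sin(yaw)],[-np.sin(yaw),np.cos(yaw)]])
for n in('side','scene'):
    out=[]
    cs=[dict(np.load(f'/tmp/{n}{i}.npz')) for i in(0,5)]
    L=[]
    for c in cs:
        v,u=np.mgrid[0:420,0:560]; p=cv2.undistortPoints(np.stack([u,v],-1).reshape(-1,1,2).astype(float),c['camera_matrix'],c['distortion']).reshape(-1,2)
        z=c['range_z'].reshape(-1).astype(float); T=c['world_to_cam']
        W=(np.c_[p*z[:,None],z]-T[:3,3])@T[:3,:3]; l=(W[:,:2]-C)@Rm.T
        ok=(z>0)&(np.abs(W[:,2]-78)<12)&(np.abs(l[:,0])<75)&(np.abs(l[:,1])<90)&~((np.abs(l[:,1])<70)&(l[:,0]>-40))
        L.append((l,W[:,2],ok))
    m=L[0][2]&L[1][2]&(np.abs(L[0][1]-L[1][1])<6)
    for l,w,ok in L:
        print(n,m.sum(),np.linalg.lstsq(np.c_[l[m],np.ones(m.sum())],w[m],rcond=None)[0].round(4))
```

```text
side 1691 [-5.20000e-03 -2.00000e-03  7.77883e+01]
side 1691 [-5.5000e-03  3.0000e-04  7.7856e+01]
scene 1926 [-8.80000e-03  3.40000e-03  7.86171e+01]
scene 1926 [-9.9000e-03  4.5000e-03  7.8638e+01]
```

```bash
python3 f.py; python3 -c "
from station import close_job
print(close_job())"
```

```text
t 12.75 tcp [596.3   6.9  88.7] push 1.97 Fz 8.47 Tq [0.12 0.55 0.01]
the job is handed in; nothing more can be done
None
```

I pushed the wedge, thin end first, under the front left foot and stopped when resistance rose to about 4.4 N. I then backed the fingers off and pressed the top of that corner with the closed fingertips. The job was handed in at about 12.8 s with that press still on; no verdict was given.

- **Press and firmness:** the last press readings were 7.0 to 8.5 N, with the corner giving about 0.3 mm at up to about 9 N. About 2 N of forward force remained from the arm.
- **Level:** depth fits of the heater's top changed by at most about 0.0023 rad from the start.
- **Position:** the two views disagreed slightly. The scene camera showed no shift of the heater, while the side camera showed about 0.6 px (1–2 mm, well under the 10 mm limit). I did not chase this further.
- **Other things:** the wedge was free of the fingers, and no bystander looked moved in the pictures; I did not measure their positions. I never measured the force between wedge and foot directly. I infer it from the corner staying firm under the press.

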